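Stow the finger splint in the slide-lid dressing case

TASK

Put the finger splint away in the dressing case: slide the case's flush lid all the way back by pressing a finger lightly on it, lay the splint down, hollow side up, on the floor of the open compartment (do not drop it in), and slide the lid fully shut again. The thin plastic lid cracks easily, so press gently and feel for it, and leave everything else on the shelf where it stands.

Things in the scene. Friction and masses are not known exactly. Their poses are not given: they have to be found in the camera images.
- case: White sheet-steel case, held fast by magnetic feet, 150 (x) x 240 (y) x 55 mm high; origin under its centre. The lid opens towards its +y. Side walls (3 mm thick) and the end wall at y = -120 mm reach 55 mm; the other end wall only 40 mm: the lid passes over it. Along the top of each side wall a lip covers the outer 10 mm, so the lid shows between x = -65 and +65 mm.
- compartment (a point): Middle of the floor (thin rubber) of the compartment for the splint, 8 mm above the case's underside; axes as the case's. Compartment: 128 mm along y (from the -120 mm end to a divider 34 mm high), 144 mm along x, narrowed to 126 mm at 38 to 45 mm height by the ledges that carry the lid. The lid at its open stop leaves 121 mm of it uncovered along y. The rest of the case stays covered.
- ribs_shut (a point): Point on the case, at the height of its top edge (55 mm), above the middle of the lid's rib patch when the lid is shut: case x = 0, y = -40 mm. The patch (44 x 31 mm, flat ribs), the place to press, travels with the lid. Worn felt runners: the face under this point lies 2 to 7 mm lower, differently each time, and the patch rises or sinks by up to 2 mm along the travel. Not measured: feel it.
- lid (a joint): How far the lid is open, m: 0 shut, 0.120 at the open stop (it then overhangs the low end). Flat grey plastic sheet, 140 x 234 x 4 mm, no handle or edge to hook. Pressed, it gives about 0.1 mm per N. Takes about 4 to 4.5 N to slide, and stays where left; a fingertip pressing too lightly (below about 5 to 7 N) slips on it. It cracks if pressed or pushed with more than 18 N.
- splint: Finger splint, a blue plastic trough 70 (x) x 22 (y) x 16 mm high, 3 mm walls, open at the top, one end closed, about 30 g; origin at the centre of its underside, long axis x. It lies on the shelf to the right of the case, hollow side up.
- dispenser: Bystander: white plastic push dispenser, 68 mm across, 178 mm high; origin under its centre.
- tumbler: Bystander: stainless steel tumbler, 74 mm across, 92 mm high; origin under its centre.
- bowl: Bystander: small white ceramic bowl, 116 mm across, 48 mm high; origin under its centre.
- tin: Bystander: round aluminium balm tin, 62 mm across, 23 mm high; origin under its centre.
- tape: Bystander: roll of white tape lying flat, 62 mm across, 25 mm high; origin under its centre.
- bottle: Bystander: amber glass bottle, 54 mm across, 105 mm high; origin under its centre.
- jar: Bystander: white ceramic jar with a steel cap, 68 mm across, 66 mm high; origin under its centre.

How it is judged:
On the way, in this order (a step that is already met when the one before it is completed fails the run):
1. the lid is slid back to its open stop (110 mm or more) (value of joint lid above 0.11 m), for 0.2 s.
2. the splint lies released on the floor of the open compartment (z of splint in the frame of case between 0.005 and 0.012 m and x of splint in the frame of case between -0.06 and 0.06 m and y of splint in the frame of case between -0.11 and 0.005 m and angle between splint's own z axis and vertical below 0.2 rad and contact force between the fingers and splint below 0.05 N), for 0.2 s.
At the end, for the whole second after the job is handed in: The lid is fully shut (within 4 mm of its stop), the splint lies at rest, hollow side up (within 0.2 rad), on the floor of the case's right-hand compartment, and the robot touches nothing (value of joint lid below 0.004 m and z of splint in the frame of case between 0.005 and 0.012 m and x of splint in the frame of case between -0.06 and 0.06 m and y of splint in the frame of case between -0.11 and 0.005 m and angle between splint's own z axis and vertical below 0.2 rad and linear speed of splint below 0.02 m/s).
It fails at once if the lid is pressed or pushed with more than 18 N (contact force between any of the fingers, the arm and lid above 18 N).
It fails at once if the splint is let go over the case more than 20 mm above its floor (horizontal distance between splint and case below 0.13 m and z of splint in the frame of case above 0.028 m and contact force between the fingers and splint below 0.02 N).
It fails at once if a bystander is shifted by more than 15 mm (distance of any of dispenser, tumbler, bowl, tin, tape, bottle, jar from where it was at the start of the episode above 0.015 m).
It also fails if it takes over 72 s, if anything falls off the work surface, if the arm or the gripper's body presses on something with over 40 N, if the wrist force passes 120 N, or if a joint passes its speed limit or range.

ROBOT

A 6-joint arm with a two-finger parallel gripper is mounted at the origin on the work surface. World frame = base frame: x ahead of the robot, y to its left, z up, the work surface at z = 0. Lengths are in m, angles in rad, forces in N, time in s.
With the tool pointing down it reaches from about 0.35 to 0.725 m from the base axis. Payload 4.3 kg.
Tool frame: the origin (TCP) lies at the very end of the fingers, on their centre line; the grasp point (between the pads) lies 19 mm behind it (r.grip_point_offset is the distance from the TCP to the grasp point, in m); z points along the fingers, y is the line along which they close (so a half turn about z gives the same grasp; the last joint's range is limited). The gripper opens to 85 mm and grips with 20 to 120 N. Pads are 22 mm wide; open, the fingers measure 114 mm over their backs; the gripper's body (76 mm by 85 mm) begins 54 mm behind the grasp point. The pads swing forward as they close: fully open they stand 13 mm farther back than shut.
Start: joints at [-1.438, 0.377, 0.081, 1.274, 0, 1.46], TCP at [0.138, -0.558, 0.231] pointing down, gripper open.
Joint ranges: [-2.72, 2.72], [-0.84, 1.66], [-1.02, 1.22], [-1.77, 2.12], [-1.37, 1.28], [-3.14, 3.14]. Speed limits (rad/s): [2.57, 2.57, 3.14, 3.14, 3.14, 3.14].

INTERFACE

Orientations are given as a 3x3 rotation matrix whose columns are the frame's x, y, z axes.
In Python, from plant import r gives the robot as it stands. The module is installed in compiled form; this text tells all that it offers. Calls block until the motion is done:
- r.move_to(position, orientation): joint-space move of the TCP to a pose.
- r.move_l(position, rot=None, rate=0.15): straight line of the TCP; rot=None keeps the orientation; rate is the mean speed in m/s.
- r.set_joints(angles): joint-space move.
- r.command_gripper(opening): finger opening in m; the grip force is fixed at half the most; returns when the fingers have stopped.
- r.pause(seconds).
- r.solve_ik(position, orientation): joint angles nearest the present ones, or None.
- r.read_camera(name): name is "side" or "top"; returns (picture, depth): 480x640x3 uint8, red, green, blue; 480x640 float32, m along the optical axis (not along the pixel's ray), 0 where there is no reading.
- r.camera_model(name): a dict with "fx", "fy", "cx", "cy" (pixels), "k1" (the pictures are not rectified: a ray, as slopes to the right and down, at radius r is drawn at 1 + k1 r^2 times it, then the intrinsics apply), "view" (4x4, takes a point from world to camera coordinates). Camera axes: x right, y down, z forward; pixel columns grow to the right and rows downward; lengths in m; the calibration is good to about 2 mm. A picture is of the moment at which its call begins. camera_model takes no time and is no camera call.
A pose or a line that the arm cannot do raises r.IKError and nothing moves.
- r.hand_in(): hands the job in; it is judged then, once.
Trained networks look in the newest picture that a camera, given by its name, has taken for a name from the list of things; names that differ only in an ending like _2 or _b are one class to them, and where a whole thing is asked for, a point or a joint stands for the part that bears it (a point fixed in the world has none). Each returns a list of dicts, best first, with "confidence" (0 to 1); they miss things now and then, are a little off and sometimes report something else, mostly with a low value. They report only what shows in the picture. A call takes as long as a camera call.
- r.search_frame(camera, thing): "rect" ([left, top, width, height] in pixels, round what is visible of it).
- r.outline_of(camera, thing): "mask" (480x640 bool, what is visible of it) and "rect" ([left, top, width, height] in pixels, round what is visible of it).
- r.spot_point(camera, thing): "position" ([column, row] in pixels: a listed point, or the origin of a listed thing).
Readings, each from a call of its own:
- r.read_clock(): time.
- r.read_joints(): joint angles.
- r.read_joint_velocities(): joint speeds.
- r.read_joint_torque(): joint torques, N m.
- r.read_ee_pos(): TCP position.
- r.read_ee_rot(): TCP orientation.
- r.read_force(): force on the tool from outside, world axes, zero at the start.
- r.read_wrist_torque(): the same for the moment, N m.
- r.read_gripper_width(): finger opening in m.
- r.read_gripper_force(): force on a finger pad.
Only numpy, scipy, OpenCV 4.12 (cv2) and the standard library are available. Lean on these libraries where they do the work, as an engineer would, in place of code of your own. Each camera call takes 0.05 s, during which the arm holds its last target. There are 200 camera calls.

## Working session

There is one attempt and no reset: what is moved stays moved. The work goes in short steps, each a Python script; the robot and the scene stay as the last script left them, time stands still between calls to the robot, and variables do not carry over. Pictures are saved under pics/ and viewed, at most 10 in all, crops included, and the job is handed in when it is done.

```bash
mkdir -p pics
cat > h.py <<'E'
import numpy as np, cv2
from plant import r
def ray(cam,uv):
    m=r.camera_model(cam); x=(uv[0]-m["cx"])/m["fx"]; y=(uv[1]-m["cy"])/m["fy"]
    a,b=x,y
    for _ in range(20):
        s=1+m["k1"]*(a*a+b*b); a,b=x/s,y/s
    return np.array([a,b,1.]),np.array(m["view"])
def at_depth(cam,uv,d):
    v,V=ray(cam,uv); return (np.linalg.inv(V)@np.r_[v*d,1])[:3]
def at_z(cam,uv,z):
    v,V=ray(cam,uv); I=np.linalg.inv(V); o=I[:3,3]; w=I[:3,:3]@v
    return o+w*(z-o[2])/w[2]
def cloud(cam,mask,dep):
    ys,xs=np.nonzero(mask&(dep>0)); return np.array([at_depth(cam,(x,y),dep[y,x]) for x,y in zip(xs,ys)])
E
python3 - <<'E'
from h import *
for c in("top","side"):
    p,d=r.read_camera(c); cv2.imwrite(f"pics/{c}0.png",p[:,:,::-1]); np.save(f"{c}0.npy",d)
    print(c,{k:np.round(v,3).tolist() for k,v in r.camera_model(c).items()})
    for t in("case","splint","lid","dispenser","tumbler","bowl","tin","tape","bottle","jar"):
        o=r.outline_of(c,t)[:1]
        for q in o:
            print(t,round(q["confidence"],2),q["rect"])
            np.save(f"{c}_{t}.npy",q["mask"])
            P=cloud(c,q["mask"],d)
            if len(P): print("   lo",np.percentile(P,3,axis=0).round(3),"hi",np.percentile(P,97,axis=0).round(3))
    for t in("compartment","ribs_shut","splint","case"):
        for q in r.spot_point(c,t)[:2]:
            print("pt",t,round(q["confidence"],2),np.round(q["position"],1),at_z(c,q["position"],{"ribs_shut":.055,"compartment":.008}.get(t,0)).round(4))
print(r.read_clock(),r.read_ee_rot().round(3).tolist())
E
```

```text
top {'fx': 620.864, 'fy': 620.864, 'cx': 312.301, 'cy': 237.769, 'k1': -0.156, 'view': [[-0.027, -1.0, -0.006, 0.036], [-0.992, 0.028, -0.126, 0.599], [0.126, 0.003, -0.992, 1.362], [0.0, 0.0, 0.0, 1.0]]}
case 0.71 [235.8, 241.7, 122.1, 89.2]Traceback (most recent call last):
  File "<stdin>", line 10, in <module>
  File "h.py", line 15, in cloud
    ys,xs=np.nonzero(mask&(dep>0)); return np.array([at_depth(cam,(x,y),dep[y,x]) for x,y in zip(xs,ys)])
                                                     ~~~~~~~~^^^^^^^^^^^^^^^^^^^^
  File "h.py", line 10, in at_depth
    v,V=ray(cam,uv); return (np.linalg.inv(V)@np.r_[v*d,1])[:3]
        ~~~^^^^^^^^
  File "h.py", line 4, in ray
    m=r.camera_model(cam); x=(uv[0]-m["cx"])/m["fx"]; y=(uv[1]-m["cy"])/m["fy"]
ValueError: time passes only in moves, steps and waits
```

```bash
cat > h.py <<'E'
import numpy as np, cv2
from plant import r
M={c:r.camera_model(c) for c in("top","side")}
def rays(cam,uv):
    m=M[cam]; K=np.array([[m["fx"],0,m["cx"]],[0,m["fy"],m["cy"]],[0,0,1]])
    p=cv2.undistortPoints(np.float64(uv).reshape(-1,1,2),K,np.array([m["k1"],0,0,0]))[:,0]
    return np.c_[p,np.ones(len(p))],np.linalg.inv(np.array(m["view"]))
def at_depth(cam,uv,d):
    v,I=rays(cam,uv); return (v*np.reshape(d,(-1,1)))@I[:3,:3].T+I[:3,3]
def at_z(cam,uv,z):
    v,I=rays(cam,uv); o=I[:3,3]; w=v@I[:3,:3].T
    return o+w*((z-o[2])/w[:,2])[:,None]
def cloud(cam,mask,dep):
    ys,xs=np.nonzero(mask&(dep>0)); return at_depth(cam,np.c_[xs,ys],dep[ys,xs]) if len(xs) else np.zeros((0,3))
E
python3 - <<'E'
from h import *
for c in("top","side"):
    p,d=r.read_camera(c); cv2.imwrite(f"pics/{c}0.png",p[:,:,::-1]); np.save(f"{c}0.npy",d)
    for t in("case","splint","lid","dispenser","tumbler","bowl","tin","tape","bottle","jar"):
        o=r.outline_of(c,t)[:1]
        for q in o:
            print(t,round(q["confidence"],2),q["rect"])
            np.save(f"{c}_{t}.npy",q["mask"])
            P=cloud(c,q["mask"],d)
            if len(P): print("   lo",np.percentile(P,3,axis=0).round(3),"hi",np.percentile(P,97,axis=0).round(3))
    for t in("compartment","ribs_shut","splint","case"):
        for q in r.spot_point(c,t)[:2]:
            print("pt",t,round(q["confidence"],2),np.round(q["position"],1),at_z(c,[q["position"]],{"ribs_shut":.055,"compartment":.008}.get(t,0)).round(4))
print(r.read_clock(),np.round(r.read_ee_rot(),3).tolist())
E
```

```text
case 0.78 [237.7, 241.3, 118.0, 87.4]
   lo [ 0.412 -0.053  0.044] hi [0.567 0.172 0.058]
splint 0.75 [464.0, 265.5, 16.6, 29.6]
   lo [ 0.458 -0.356 -0.003] hi [ 0.522 -0.331  0.018]
lid 0.74 [238.7, 247.1, 113.1, 81.6]
   lo [ 0.422 -0.048  0.045] hi [0.558 0.171 0.057]
dispenser 0.72 [131.5, 182.8, 38.8, 35.6]
   lo [0.657 0.35  0.015] hi [0.714 0.405 0.179]
tumbler 0.75 [177.9, 157.7, 39.2, 36.4]
   lo [ 0.712  0.246 -0.   ] hi [0.779 0.31  0.094]
bowl 0.75 [258.5, 136.7, 48.9, 45.6]
   lo [0.737 0.036 0.003] hi [0.832 0.134 0.05 ]
tin 0.9 [486.7, 186.5, 28.2, 28.2]
   lo [ 0.647 -0.451  0.001] hi [ 0.703 -0.396  0.028]
tape 0.73 [425.9, 187.7, 26.4, 31.0]
   lo [ 0.647 -0.301  0.002] hi [ 0.702 -0.244  0.03 ]
bottle 0.91 [135.5, 276.9, 22.5, 26.1]
   lo [0.468 0.375 0.003] hi [0.514 0.416 0.107]
jar 0.72 [372.9, 148.6, 27.3, 34.2]
   lo [ 0.733 -0.174  0.013] hi [ 0.787 -0.12   0.07 ]
pt compartment 0.74 [200.6 182.4] [[0.7417 0.2782 0.008 ]]
pt compartment 0.53 [158.9 201.7] [[0.6988 0.3774 0.008 ]]
pt ribs_shut 0.84 [312.8 284.8] [[0.4927 0.0213 0.055 ]]
pt splint 0.63 [470.6 
[... 631 characters left out ...]
5 [401.6, 377.9, 21.5, 30.9]
   lo [ 0.647 -0.456  0.008] hi [ 0.7   -0.401  0.026]
tape 0.57 [371.5, 321.1, 27.2, 27.7]
   lo [ 0.643 -0.306  0.003] hi [ 0.699 -0.25   0.027]
bottle 0.76 [241.8, 157.1, 24.3, 28.8]
   lo [0.466 0.371 0.008] hi [0.511 0.398 0.104]
jar 0.58 [391.8, 266.3, 25.6, 35.5]
   lo [ 0.73  -0.184  0.009] hi [ 0.786 -0.132  0.069]
pt compartment 0.84 [285.2 265.8] [[0.504 0.011 0.008]]
pt ribs_shut 0.88 [277.6 247.9] [[0.4918 0.0326 0.055 ]]
pt splint 0.67 [311.7 381.7] [[ 0.4876 -0.3373  0.    ]]
pt case 0.56 [275.2 258.3] [[ 0.4854  0.0535 -0.    ]]
pt case 0.53 [347.6 189.7] [[ 0.7568  0.2894 -0.    ]]
1.6 [[0.971, 0.24, 0.0], [0.24, -0.971, -0.0], [-0.0, 0.0, -1.0]]
```

View pics/top0.png

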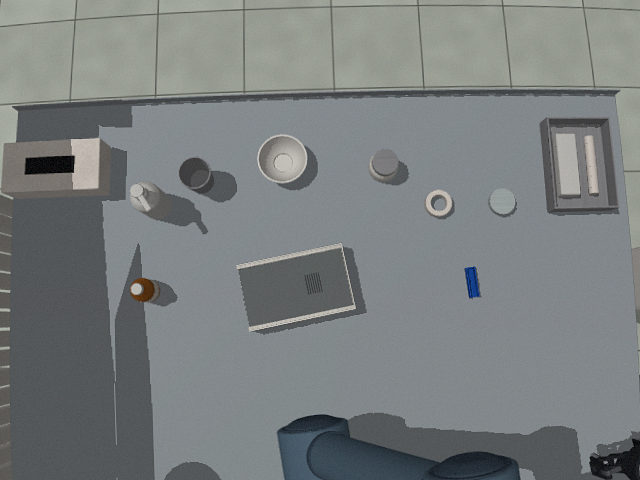

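View pics/side0.png

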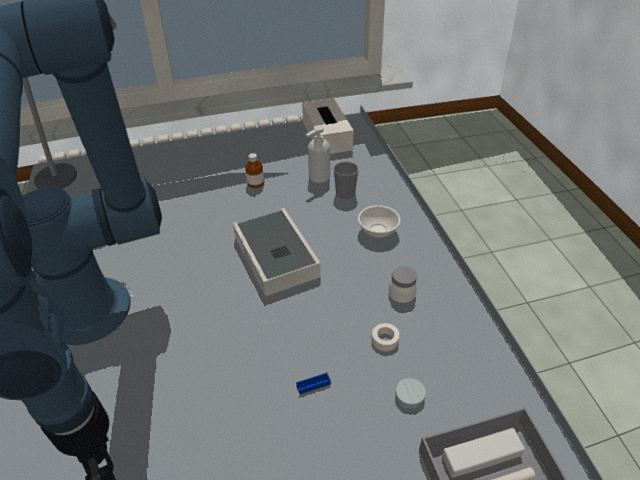

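The top view shows the case with corners at about (237,267), (341,244), (356,307) and (250,330). The rib patch is near (313,283), nearer the right-hand end, so +y points left and slightly down. The splint is at (472,282). The side view agrees, with ribs at (280,252) and the splint at (313,383). The area around both is free. The top "compartment" spot, at (201,182), is wrong because it sits on the tumbler. Next I'll refine the poses.

Run:
```python
from h import *
from scipy.ndimage import binary_dilation
for t,zl,zh in(("case",.03,.07),("splint",.006,.03)):
  allP=[]
  for c in("top","side"):
    d=np.load(f"{c}0.npy"); m=binary_dilation(np.load(f"{c}_{t}.npy"),iterations=3)
    P=cloud(c,m,d); P=P[(P[:,2]>zl)&(P[:,2]<zh)]; allP.append(P)
    print(t,c,len(P),cv2.minAreaRect(np.float32(P[:,:2]*1000)),"z",np.percentile(P[:,2],[5,50,95]).round(4))
# white rims in top picture -> quad
im=cv2.imread("pics/top0.png"); g=im.min(2).astype(int)
d=np.load("top0.npy"); m=binary_dilation(np.load("top_case.npy"),iterations=3)
w=m&(g>150); ys,xs=np.nonzero(w); P=at_z("top",np.c_[xs,ys],.055)
print("white",len(P),cv2.minAreaRect(np.float32(P[:,:2]*1000)))
for c in("top","side"):
  im=cv2.imread(f"pics/{c}0.png").astype(int); b=(im[:,:,0]-im[:,:,2]>60)&binary_dilation(np.load(f"{c}_splint.npy"),iterations=4)
  ys,xs=np.nonzero(b); P=at_z(c,np.c_[xs,ys],.010); print("blue",c,len(P),P.mean(0).round(4),cv2.minAreaRect(np.float32(P[:,:2]*1000)))
im=cv2.imread("pics/top0.png")[225:345,220:500]
cv2.imwrite("pics/crop.png",cv2.resize(im,None,fx=2.85,fy=2.85,interpolation=cv2.INTER_CUBIC))
print(r.read_force(),r.read_clock())
```

```text
case top 7331 ((489.3473205566406, 59.867164611816406), (152.06068420410156, 241.1447296142578), 10.40600299835205) z [0.0464 0.0516 0.0571]
case side 4153 ((488.0741882324219, 57.589576721191406), (152.48617553710938, 248.57473754882812), 10.415251731872559) z [0.0381 0.0525 0.0565]
splint top 168 ((491.51507568359375, -344.5889892578125), (32.388797760009766, 71.98346710205078), 89.042236328125) z [0.0061 0.0121 0.0186]
splint side 263 ((487.7946472167969, -346.5766296386719), (73.7746810913086, 31.111886978149414), 1.5879095792770386) z [0.0064 0.0127 0.0179]
white 921 ((489.88226318359375, 60.498985290527344), (149.7779998779297, 240.07998657226562), 10.3716402053833)
blue top 302 [ 0.4901 -0.3448  0.01  ] ((490.7471923828125, -344.29681396484375), (68.86691284179688, 24.925600051879883), 6.15556001663208)
blue side 398 [ 0.4886 -0.3463  0.01  ] ((488.9591064453125, -346.44586181640625), (71.61311340332031, 29.24213409423828), 6.12015438079834)
[ 0.52215032 -0.26021554  0.51471946] 1.6
```

View pics/crop.png

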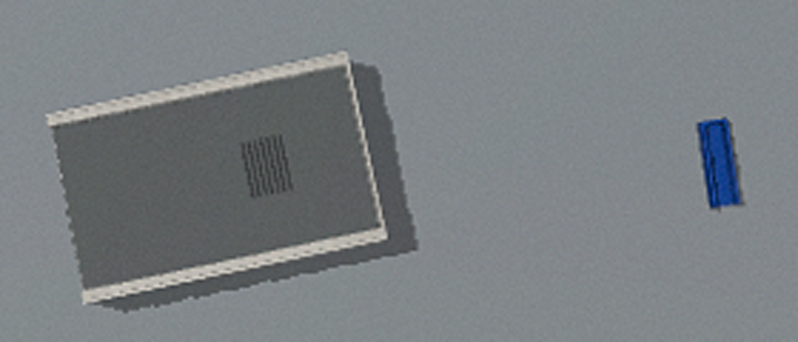

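The crop confirms the end wall on the right at (370,150) and the rib patch at (266,165). The case centre is about (0.4895, 0.060) with yaw 10.4°. The splint is at about (0.490, -0.345) with yaw 6°. Next I'll close the gripper and feel for the lid.

```bash
cat >> h.py <<'E'
YAW=np.radians(10.4); C=np.array([.4895,.060])
def R(yaw): c,s=np.cos(yaw),np.sin(yaw); return np.array([[c,s,0],[s,-c,0],[0,0,-1.]])
def W(x,y,z): return np.r_[C+np.array([[np.cos(YAW),-np.sin(YAW)],[np.sin(YAW),np.cos(YAW)]])@[x,y],z]
CX,CY=R(YAW)[:,0],-R(YAW)[:,1]
def F(f0=0):  # force in case axes
    f=np.mean([r.read_force() for _ in range(3)],0)-f0
    return np.array([f@CX,f@CY,f[2]])
E
python3 - <<'E'
from h import *
r.command_gripper(0.0)
r.move_to(W(0,-.040,.12),R(YAW)); r.move_l(W(0,-.040,.058),rate=.1); r.pause(.2)
f0=np.array(r.read_force()); np.save("f0.npy",f0); print("t",r.read_clock(),f0, [np.round(r.read_force(),2) for _ in range(3)])
z=.058
while z>.046:
    z-=.0004; r.move_l(W(0,-.040,z),rate=.02); f=F(f0)
    if abs(f[2])>.8: print(round(z,4),f.round(2),r.read_ee_pos()[2],r.read_clock())
    if abs(f[2])>4: break
E
```

```text
t 5.7833 [ 0.18088596  0.00093769 -0.00155622] [array([ 0.18,  0.  , -0.  ]), array([ 0.18,  0.  , -0.  ]), array([ 0.18,  0.  , -0.  ])]
0.0556 [-0.16 -0.08 -1.01] 0.055561864134851965 7.2833
0.0528 [-1.07 -0.21  1.32] 0.05276206321817598 9.0333
0.052 [-1.08 -0.17  2.87] 0.05220134261054712 9.5333
0.0516 [-2.05  0.44  5.82] 0.05191411985166433 9.7833
```

```bash
cat >> h.py <<'E'
def slide(y0,y1,z,f0,step=.004,T=10.5):
    """press with T newton and drag the finger from case y0 to y1"""
    for _ in range(5):
        r.move_l(W(0,y0,z),rate=.02); f=F(f0); print("press",round(z,5),f.round(1))
        if f[2]>T-1.5: break
        z-=min(.0004,.00008*(T-f[2]))
    s=np.sign(y1-y0); fz=f[2]; base=[]; hit=0
    for i,y in enumerate(np.arange(y0+s*step,y1+s*1e-6,s*step)):
        r.move_l(W(0,y,z),rate=.03); f=F(f0); fz=.4*fz+.6*f[2]
        if i%4==0 or f[2]>14 or f[2]<7: print(round(y,3),round(z,5),f.round(1))
        z+=float(np.clip(.00006*(fz-T),-.0003,.0006))
        if f[2]>15: z+=.0003
        hit=hit+1 if abs(f[1])>6.3 else 0
        if hit>=2: print("stop felt",round(y,4),f.round(1)); break
    print("end",round(y,4),round(z,5),f.round(1),r.read_clock()); return y,z
E
python3 - <<'E'
from h import *
f0=np.load("f0.npy")
y,z=slide(-.040,.088,.0515,f0)
r.move_l(W(0,y,z+.03),rate=.1)
r.move_l(W(0,y,.20),rate=.25)
p,d=r.read_camera("top"); cv2.imwrite("pics/top1.png",p[210:350,190:400,::-1].repeat(3,0).repeat(3,1)); print(r.read_clock())
E
```

```text
press 0.0515 [-1.6  0.8  5.8]
press 0.05113 [-3.4  0.5  7.2]
press 0.05086 [-3.5  0.7  9.1]
-0.036 0.05086 [-3.9 -2.4  8.7]
-0.02 0.05044 [-2.8 -2.1  9.6]
-0.004 0.05015 [-3.1 -3.4  9.4]
0.012 0.04985 [-2.7 -3.6  9. ]
0.028 0.04958 [-3.4 -3.1  9.3]
0.044 0.04936 [-2.8 -1.2  9.2]
0.06 0.0491 [-2.7 -3.   9.4]
0.076 0.0488 [-2.7 -2.1  9.7]
end 0.088 0.04852 [-0.9 -5.6  8.4] 19.6
20.7333
```

View pics/top1.png

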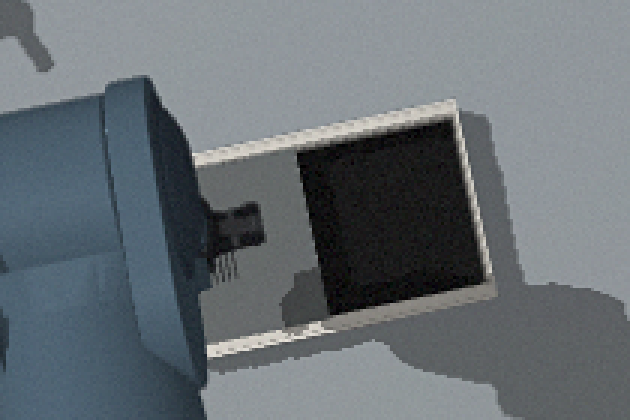

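The picture shows the dark compartment uncovered from about (313,232) to (478,200), roughly 120 mm. The force step at the end also suggests the lid is at its stop. Next I'll grasp the splint and check the opening again once the arm is out of the view.

Run:
```python
from h import *
Y=np.radians(6.1); S=np.array([.490,-.345])
r.command_gripper(.05)
r.move_to(np.r_[S,.10],R(Y))
p,d=r.read_camera("top"); cv2.imwrite("pics/top2.png",p[225:345,190:500,::-1].repeat(2,0).repeat(2,1))
# uncovered length: floor depth points inside the case
uu=np.stack(np.meshgrid(np.arange(220,370),np.arange(235,340)),-1).reshape(-1,2)
P=at_depth("top",uu,d[uu[:,1],uu[:,0]]); q=P[:,:2]-C; cy=q@CY[:2]; cx=q@CX[:2]
m=(abs(cx)<.04)&(P[:,2]<.03)&(abs(cy)<.125); print("floor y",np.percentile(cy[m],[1,50,99]).round(4),"z",np.median(P[m,2]),m.sum())
m=(abs(cx)<.05)&(P[:,2]>.04)&(P[:,2]<.07)&(cy>-.1); print("lid y",np.percentile(cy[m],[0.5,99.5]).round(4))
r.move_l(np.r_[S,.003],rate=.1); r.command_gripper(0.0)
print(r.read_gripper_width(),r.read_gripper_force(),r.read_force(),r.read_clock())
r.move_l(np.r_[S,.04],rate=.1)
p,d=r.read_camera("side"); cv2.imwrite("pics/side2.png",p[330:430,250:390,::-1].repeat(5,0).repeat(5,1))
print(r.read_gripper_width(),r.read_gripper_force(),r.read_clock())
```

```text
floor y [-0.1177 -0.0574  0.0034] z 0.0075276472044466525 1896
lid y [0.0044 0.1761]
0.02020353544395649 60.98282217979431 [-0.11766726  0.51234884  5.66519027] 24.625
0.02061211814281162 60.328348875045776 25.1917
```

View pics/side2.png

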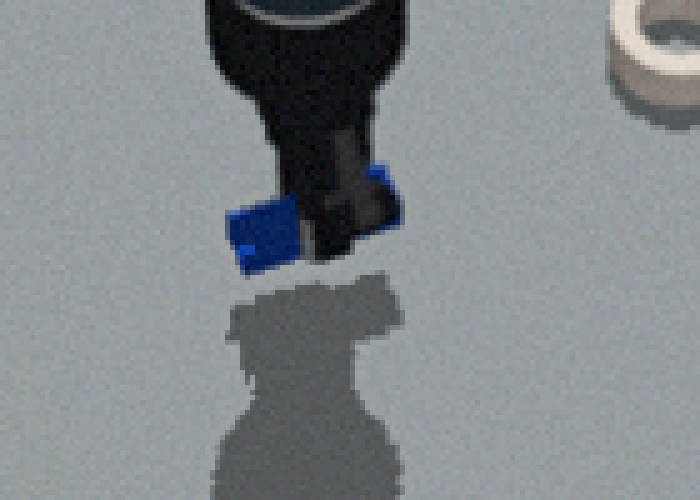

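View pics/top2.png

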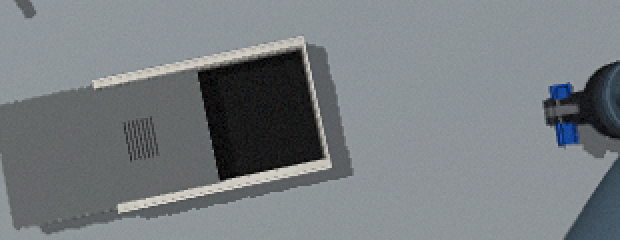

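The lid edge is at case y = +4 mm, so it is fully open. The splint is held level between the pads, blue at (320,215) in the side crop. Next I'll place it.

Run:
```python
from h import *
r.move_l(np.r_[r.read_ee_pos()[:2],.12],rate=.2)
r.move_to(W(0,-.056,.12),R(YAW))
print("w",r.read_gripper_width(),r.read_clock())
r.move_l(W(0,-.056,.020),rate=.12); r.pause(.15); f0=np.array(r.read_force()); z=.014
r.move_l(W(0,-.056,z),rate=.05)
while z>.0085:
    z-=.0005; r.move_l(W(0,-.056,z),rate=.03); f=F(f0); print(round(z,4),f.round(1))
    if f[2]>3: break
r.command_gripper(.045); r.pause(.1)
print(r.read_clock())
r.move_l(W(0,-.056,.07),rate=.08); r.move_l(W(0,-.056,.13),rate=.25); r.command_gripper(0.)
r.move_to(W(0,.079,.12),R(YAW))
p,d=r.read_camera("top"); cv2.imwrite("pics/top3.png",p[225:345,190:400,::-1].repeat(3,0).repeat(3,1))
uu=np.stack(np.meshgrid(np.arange(270,370),np.arange(235,340)),-1).reshape(-1,2)
b=p[uu[:,1],uu[:,0]].astype(int); uu=uu[(b[:,2]-b[:,0])>50]
P=at_z("top",uu,.018)[:,:2]-C; Q=np.c_[P@CX[:2],P@CY[:2]]
print(len(Q),Q.mean(0),cv2.minAreaRect(np.float32(Q*1000)) if len(Q) else 0, r.read_clock())
zz=at_depth("top",uu,d[uu[:,1],uu[:,0]])[:,2]; print(np.percentile(zz,[5,50,95]))
```

```text
w 0.01991522225987689 27.0583
0.0135 [-0.2  0.7  0.8]
0.013 [0.4 0.4 1.4]
0.0125 [0.8 1.1 0.7]
0.012 [0.4 0.4 1. ]
0.0115 [-1.3  1.3  7.3]
30.1667
310 [ 0.00112806 -0.05566229] ((0.8883171081542969, -55.78672790527344), (69.89830780029297, 22.916255950927734), 0.5308323502540588) 32.5917
[0.00644151 0.01176129 0.0260153 ]
```

View pics/top3.png

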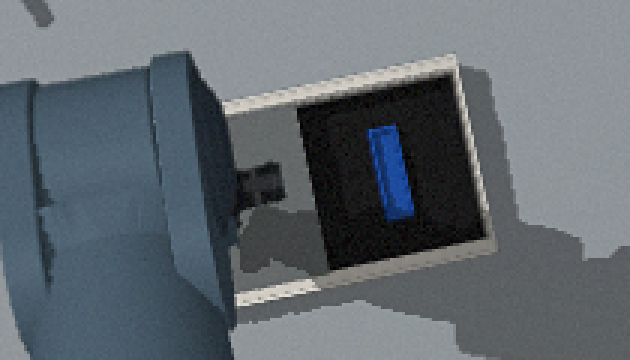

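The splint lies flat in the compartment at (392,172) in the crop, which is case (0, -56) mm. Next I'll shut the lid.

Run:
```python
from h import *
y0=.080
r.move_l(W(0,y0,.0515),rate=.1); r.pause(.2); f0=np.load("f0.npy"); print(F(f0).round(1))
z=.0515
while z>.046:
    z-=.0004; r.move_l(W(0,y0,z),rate=.02); f=F(f0)
    if f[2]>4: break
print("contact",z,f.round(1))
y,z=slide(y0,-.048,z,f0)
r.move_l(W(0,y,z+.03),rate=.1); r.move_l(W(0,y,.12),rate=.25)
r.move_to([.35,-.35,.25],R(0)); 
p,d=r.read_camera("top"); cv2.imwrite("pics/top4.png",p[225:345,190:400,::-1].repeat(3,0).repeat(3,1))
for q in r.spot_point("top","ribs_shut")[:1]: print(q)
print(r.read_clock())
```

```text
[-1.   0.1 -0.2]
contact 0.04990000000000001 [-0.9  1.1  4.3]
press 0.0499 [-1.6 -1.   5.1]
press 0.0495 [-2.1  0.3  8.1]
press 0.0493 [-2.4 -1.1  7.8]
press 0.04909 [-2.5  0.5  8.7]
press 0.04895 [-2.4  0.7  9.1]
0.076 0.04895 [-3.   1.9  9.9]
0.06 0.04884 [-3.1  2.  11.5]
0.044 0.04908 [-2.8  3.2 11. ]
0.028 0.04934 [-3.4  3.5 11.7]
0.012 0.04958 [-3.   3.  12.6]
-0.004 0.04991 [-2.7  2.4 11. ]
-0.02 0.05007 [-3.2  2.6 11.7]
-0.036 0.05033 [-3.2  2.  11.9]
stop felt -0.048 [-1.1  7.4  9.8]
end -0.048 0.05054 [-1.1  7.4  9.8] 44.9417
{'position': [314.6, 281.4], 'confidence': 0.68}
47.325
```

View pics/top4.png

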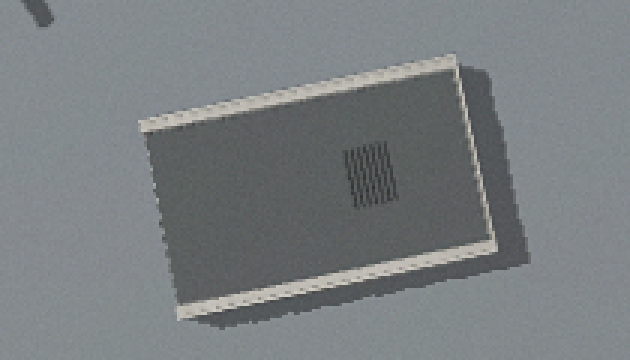

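The lid looks shut, with ribs at (371,175) and no dark gap along the end wall. I'll compare the rib position with the first picture, then hand in.

Run:
```python
from h import *
a=cv2.imread("pics/top0.png",0); p,_=r.read_camera("top"); b=cv2.cvtColor(p,cv2.COLOR_RGB2GRAY)
s=np.s_[268:300,298:330]
d,q=cv2.phaseCorrelate(np.float32(a[s]),np.float32(b[s]),cv2.createHanningWindow((32,32),cv2.CV_32F)); print("shift px",d,q)
if np.hypot(*d)<1: r.hand_in(); print("handed in",r.read_clock())
```

```text
shift px (0.0023475236663426102, -0.008200578286320592) 0.9982227317523211
the job is handed in; nothing more can be done
the job is handed in; nothing more can be done
```

The splint lies hollow side up on the compartment floor, the lid is fully shut again, and the job is handed in at about 47 s of the 72 s; I haven't seen the judge's result.

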